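# Release a clamped stone sample and butt it against the setting block

## Robot

A 6-joint arm with a two-finger parallel gripper is mounted at the origin on the work surface. World frame = base frame: x ahead of the robot, y to its left, z up, the work surface at z = 0. Lengths are in mm, angles in rad, forces in N, time in s.
With the tool pointing down it reaches from about 300 to 775 mm from the base axis. Payload 14.6 kg.
Tool frame: the origin (TCP) lies between the finger pads; the fingertips stand 19 mm ahead of it and the grasp point (between the pads) is the TCP; z points along the fingers, y is the line along which they close (so a half turn about z gives the same grasp; the last joint's range is limited). The gripper opens to 94 mm and grips with 3 to 60 N. Pads are 16 mm wide; open, the fingers measure 119 mm over their backs; the gripper's body (75 mm by 177 mm) begins 78 mm behind the grasp point.
Start: joints at [1.283, 0.3, 1.521, -0, 1.321, -0.067], TCP at [120.454, 536.638, 199.046] pointing down, gripper open.
Joint ranges: [-3.03, 3.03], [-0.79, 2.21], [0.23, 2.52], [-1.04, 4.18], [0, 3.07], [-2.55, 2.55]. Speed limits (rad/s): [2.22, 2.22, 2.57, 3.14, 3.14, 3.14].

## Interface

Orientations are given as [roll, pitch, yaw] about the fixed x, y, z axes, in that order (R = Rz(yaw) Ry(pitch) Rx(roll)).
In Python, from cell import monitor, imaging, job, find_in, trace gives the robot as it stands. The module is installed in compiled form; this text tells all that it offers.
- The arm moves only by the tool arm_command, never from a script. Its argument "steps" is a list of rows, each a list of 5 numbers: the opening, from 0 (shut) to 1 (fully open), then the shift along the tool's x, y, z in mm, then the turn about the tool's z in degrees. In form: [[gripper, dx, dy, dz, turn], ...]. A call has 1 to 20 rows; each row is the pose to reach, as a shift and turn from the pose commanded when the call began, along the tool's axes at that moment; what a row does not reach only later rows make up. A row lasts 1/8 s, in which the tool goes at most 62.5 mm and 10.7 degrees, less where a joint would pass 70% of its speed; a pose out of reach is approached as far as the arm can. A call with a gripper value outside its range is refused whole. The fingers move at their own pace and stop on an object; "force" is the grip in N (left out, the last holds). Time passes only in rows, so rows that repeat a pose let the fingers close. It gives the time, the measured TCP pose, the force, the opening and the grip force at its end, in the units of the state.
- monitor.read_state(): the state, without advancing time (a new reading comes with each control period).
- imaging.camera(name): name is "side" or "top"; returns a dict with "img" (480x640x3 uint8, red, green, blue), "mtx" (3x3 intrinsics, pixels), "D" ([k1, k2, p1, p2, k3] as OpenCV has them; the pictures are not rectified), "view" (4x4, takes a point from world to camera coordinates). Camera axes: x right, y down, z forward; pixel columns grow to the right and rows downward; lengths in mm; the calibration is good to about 2 mm. A picture is of the moment at which its call begins. There is no depth.
- job.sign_off(): hands the job in; it is judged then, once.
Trained networks look in a picture, given as the dict that the camera call returned (one of the last four; its "shot" number tells which), for a name from the list of things; names that differ only in an ending like _2 or _b are one class to them, and where a whole thing is asked for, a point or a joint stands for the part that bears it (a point fixed in the world has none). Each returns a list of dicts, best first, with "p" (0 to 1); they miss things now and then, are a little off and sometimes report something else, mostly with a low value. They report only what shows in the picture. A call takes as long as a camera call. They do not tell look-alikes from the thing itself.
- find_in(picture, target): "rect" ([centre column, centre row, width, height] in pixels, round what is visible of it).
- trace(picture, target): "region" (480x640 bool, what is visible of it) and "rect" ([centre column, centre row, width, height] in pixels, round what is visible of it).
The state is a dict: "clock": time; "joints": joint angles; "qd": joint speeds; "effort": joint torques, N m; "eef_pos": TCP position; "eef_rot": TCP orientation; "wrist_force": force on the tool from outside, world axes, zero at the start; "moment": the same for the moment, N m; "finger_gap": finger opening in mm; "finger_force": force on a finger pad.
Only numpy, scipy, OpenCV 4.12 (cv2) and the standard library are available. Lean on these libraries where they do the work, as an engineer would, in place of code of your own. Each camera call takes 0.05 s, during which the arm holds its last target. There are 200 camera calls.

## Task

Lift the jig's clamp bar all the way up and leave it up, then slide the stone sample flat along its bed out from under the bar. Set it down, without dropping it, flat on the grey slab, lengthwise against the middle of the steel block's long front face so that its short end touches that face squarely. Do not push the block out of its place, and leave everything else where it is.

Things in the scene. Friction and masses are not known exactly. Their poses are not given: they have to be found in the camera images.
- jig: Fixed clamping jig; origin under its middle on the table, x from its open front to its hinge end, z up. Base plate 260 x 120 x 12 mm. On it a bed 40 mm wide, top 45 mm high, x -110 to 90 mm; the sample lies on it lengthwise, overhanging 10 mm each side. Two cheeks, 88 mm high, x 60 to 110 mm, inner faces y +-36 mm. Stop behind the sample at x 80 mm.
- jig_bridge (a point): Centre of the underside of a fixed bridge between the cheeks (jig x 77, z 60 mm; it spans x 60 to 95 mm), 5 mm above the sample's rear 18 mm: the sample cannot be lifted there and must first slide out towards the jig's -x.
- bar_hinge (a point): Centre of the clamp bar's hinge pin, which runs along the jig's y at jig x 90 mm, z 70 mm.
- clamp_bar (a joint): Angle of the clamp bar (rad): 0 lying on the sample, grows as its front is lifted, 0.45 is the upper stop. Stiff hinge (about 4 to 5 N up at the handle), stays where left. Fully up its handle is at jig x -20, z 140 mm, still above the sample, whose front end only a gripper leaning back towards the jig's front (fingers pointing in under the bar) can reach.
- bar_handle (a point): Centre of the bar's handle: round steel cross rod 12 mm thick, 56 mm long between two side arms, along the jig's y; 130 mm in front of the hinge pin and 15 mm above it when the bar is down (jig x -40, z 85 mm), moving on an arc about the pin. Behind it 34 mm of free space to the bar's plate; its underside is 24 mm above the sample.
- sample_centre (a point): Centre of the stone sample: flat tan speckled plate 120 mm long (its x), 60 mm wide (its y), 10 mm thick, about 190 g; this point is 5 mm above its underside. At the start it lies on the jig's bed, length along the jig's x, centre near jig x 18 mm, front end near jig x -42 mm, just in front of the bar's handle.
- slab: Fixed grey speckled stone slab, 320 mm (x) x 300 mm (y) x 30 mm thick, lying on the table; origin under its centre, top face at z 30 mm.
- block: Loose steel setting block standing on the slab, towards its far (+x) side: 40 mm (x) x 100 mm (y) x 40 mm high, 1.2 kg, only friction (more than 5 N) holds it. Origin under its centre; its long face at x -20 mm looks over the free part of the slab, towards the robot.
- pad: round grey polishing pad, 54 mm across, 16 mm high, lying on the slab; bystander; origin under its centre
- scraper: flat grey scraper with a short steel blade, about 115 mm long, lying on the slab near one long side; bystander; origin under its handle
- driver: screwdriver lying on the table between jig and slab; bystander
- cutter: orange and grey cordless hand cutter, about 230 mm long, lying on the table to the robot's left; bystander
- drill: black cordless drill with red battery lying to the robot's right; bystander
There are look-alikes about, which are no part of the job. What is shaped like the block but yellow is not meant.

How it is judged:
By the outcome, as a careful person would: the job done as asked, in the order asked, and still so for the second after the job is handed in, with the robot touching nothing.
It also fails if it takes over 72 s, if anything falls off the work surface, if the arm or the gripper's body presses on something with over 40 N, if the wrist force passes 120 N, or if a joint passes its speed limit or range.

## Working session

There is one attempt and no reset: what is moved stays moved. The work goes in short steps, Python scripts to look and compute and a tool call to move; the robot and the scene stay as the last step left them, time stands still between calls to the robot, and variables do not carry over. Pictures are saved under pics/ and viewed, at most 10 in all, crops included, and the job is handed in when it is done.

Besides the shell and the picture viewer there is one more tool, called after "Call:" as a command line: name --pt "numbers of a row" for each row, then --argument value for the rest. arm_command: Moves the arm, as the interface text tells. Its arguments: {"type":"object","properties":{"steps":{"type":"array","items":{"type":"array","items":{"type":"number"}}},"force":{"type":"number"}},"required":["steps"]}

```bash
mkdir -p pics; python3 - <<'E'
from cell import monitor, imaging, find_in
import cv2, numpy as np
print(monitor.read_state())
for n in ("top","side"):
    c=imaging.camera(n); cv2.imwrite(f"pics/{n}0.png",c["img"][:,:,::-1])
    print(n,c["mtx"].tolist(),c["D"],np.round(c["view"],4).tolist())
    for t in ["jig","bar_handle","sample_centre","slab","block","pad","scraper","driver","clamp_bar"]:
        print(t,[(np.round(d["rect"]).astype(int).tolist(),round(d["p"],2)) for d in find_in(c,t)[:3]])
E
```

```text
{'clock': 0.0, 'joints': array([ 1.28336513e+00,  3.00451423e-01,  1.52161503e+00, -1.25172087e-05,
        1.32071382e+00, -6.66028409e-02]), 'qd': array([-0.00072583,  0.00055799, -0.00014623,  0.00121872, -0.00074992,
       -0.00060224]), 'effort': array([-2.73032223e-03, -5.31816101e+01, -3.52727115e+01,  7.07295584e-02,
        2.43866391e-02, -7.31057071e-05]), 'eef_pos': array([120.39651992, 536.36482647, 198.48277611]), 'eef_rot': array([-3.14040687e+00, -6.69427505e-05,  2.92076737e+00]), 'wrist_force': array([-0.70191451, -0.43553143, -0.58478858]), 'moment': array([-0.00298563, -0.04092306,  0.01988408]), 'finger_force': 0.0, 'finger_gap': 93.85078726417552}
top [[520.7509880246157, 0.0, 315.84270014049537], [0.0, 520.7509880246157, 238.99534593308178], [0.0, 0.0, 1.0]] [-0.11682472  0.          0.          0.          0.        ] [[0.0156, -0.9998, -0.0113, -7.2286], [-0.9921, -0.0141, -0.1248, 546.3011], [0.1246, 0.0132, -0.9921, 1506.0768], [0.0, 0.0, 0.0, 1.0]]
jig [([245, 202, 48, 86], 0.82)]
bar_handle [([240, 190, 28, 50], 0.82)]
sample_centre [([240, 210, 19, 16],
[... 310 characters left out ...]
ide [[481.88350488399294, 0.0, 326.7010071300265], [0.0, 481.88350488399294, 239.9620729166475], [0.0, 0.0, 1.0]] [-0.03389423  0.          0.          0.          0.        ] [[0.9387, -0.3448, -0.0014, -514.9628], [-0.2034, -0.5505, -0.8097, 176.5301], [0.2784, 0.7603, -0.5869, 1048.3814], [0.0, 0.0, 0.0, 1.0]]
jig [([337, 204, 98, 57], 0.69)]
bar_handle [([342, 193, 49, 20], 0.97)]
sample_centre [([340, 200, 42, 18], 0.84)]
slab [([401, 332, 193, 131], 0.85)]
block [([268, 354, 42, 51], 0.89), ([440, 307, 42, 48], 0.84), ([367, 276, 49, 14], 0.7)]
pad [([354, 372, 30, 27], 0.97)]
scraper [([367, 276, 50, 16], 0.55)]
driver [([354, 257, 75, 22], 0.8)]
clamp_bar [([343, 192, 56, 21], 0.67)]
```

```bash
python3 - <<'E'
import cv2, numpy as np
t=cv2.imread("pics/top0.png");s=cv2.imread("pics/side0.png")
a=cv2.resize(t[140:330,200:460],(800,585),interpolation=cv2.INTER_CUBIC)
cv2.imwrite("pics/topc.png",a)
b=cv2.resize(s[160:400,220:520],(750,600),interpolation=cv2.INTER_CUBIC)
cv2.imwrite("pics/sidec.png",b)
E
```

```text
(no output)
```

View pics/topc.png

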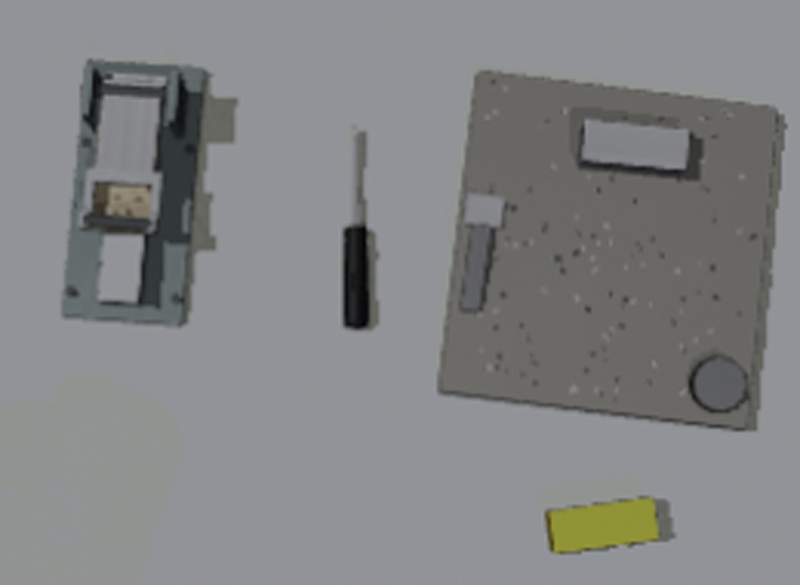

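View pics/sidec.png

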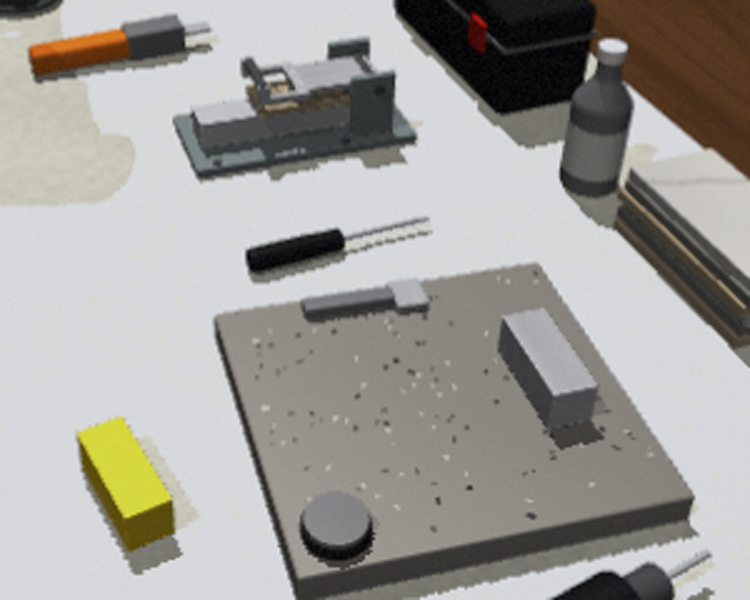

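Top crop: jig on the left (around 135,190), its hinge end pointing up (+x). The slab is at (610,250), the steel block at (635,145), the scraper at (480,250) and the pad at (718,383). The yellow decoy lies off the slab. Next I fit the poses.

```bash
cat > h.py <<'E'
import cv2, numpy as np
from scipy.optimize import least_squares, minimize
def proj(c,P):
    V=np.array(c["view"]); r=cv2.Rodrigues(V[:3,:3])[0]
    return cv2.projectPoints(np.float64(P).reshape(-1,1,3),r,V[:3,3],np.float64(c["mtx"]),np.float64(c["D"]))[0][:,0]
def w(p,L):
    L=np.atleast_2d(np.float64(L)); c,s=np.cos(p[2]),np.sin(p[2])
    return np.c_[p[0]+c*L[:,0]-s*L[:,1],p[1]+s*L[:,0]+c*L[:,1],L[:,2]]
def box(x0,x1,y0,y1,z0,z1): return np.array([[x,y,z] for x in(x0,x1) for y in(y0,y1) for z in(z0,z1)],float)
def pix2w(c,uv,z):
    V=np.array(c["view"]); n=cv2.undistortPoints(np.float64(uv).reshape(-1,1,2),np.float64(c["mtx"]),np.float64(c["D"]))[:,0]
    d=np.c_[n,np.ones(len(n))]@V[:3,:3]; o=-V[:3,:3].T@V[:3,3]
    return o+d*((z-o[2])/d[:,2])[:,None]
def hullmask(c,P):
    h=cv2.convexHull(np.float32(proj(c,P))); m=np.zeros((480*4,640*4),np.uint8)
    cv2.fillConvexPoly(m,np.int32(np.round((h+.5)*4*16-8)),255,shift=4)
    return cv2.resize(m,(640,480),interpolation=cv2.INTER_AREA)/255.
def fitmask(items,L,p0):
    f=lambda p:sum(np.abs(hullmask(c,w(p,L))-m).sum() for c,m in items)
    r=minimize(f,p0,method="Nelder-Mead",options=dict(initial_simplex=np.array(p0)+np.array([[0,0,0],[8,0,0],[0,8,0],[0,0,.08]]),xatol=.02,fatol=.02))
    return r.x,r.fun
E
python3 - <<'E'
from h import *
from cell import imaging, trace
T=imaging.camera("top");S=imaging.camera("side")
tc=lambda a:np.array(a)/3.0772+[200-.33,140-.33]; sc=lambda a:np.array(a)/2.5+[220-.3,160-.3]
def fitc(parts,p0):
    f=lambda p:np.concatenate([(proj(c,w(p,L))-uv).ravel() for c,L,uv in parts])
    r=least_squares(f,p0,loss="soft_l1"); return r.x,np.abs(r.fun).round(1)
print("jig",*fitc([(T,[[-130,60,12],[-130,-60,12],[130,-60,12],[130,60,12]],tc([[63,315],[187,325],[207,68],[86,60]])),
 (S,[[-130,60,12],[-130,-60,0],[130,-60,12]],sc([[175,123],[200,177],[414,135]]))],[500,250,0]))
print("slab",*fitc([(T,[[160,150,30],[160,-150,30],[-160,150,30]],tc([[477,70],[780,108],[439,391]])),
 (S,[[-160,150,30],[160,150,30],[160,-150,30],[-160,-150,30]],sc([[216,318],[540,265],[692,498],[297,577]]))],[500,-200,0]))
for n,pick,L,p0 in [("block",0,box(-20,20,-50,50,30,70),None),("slab",0,box(-160,160,-150,150,0,30),[500,-200,-.05])]:
  it=[]
  for c,near in ((T,(406,190)),(S,(440,307))):
    R=trace(c,n)
    if n=="block": R=sorted(R,key=lambda d:np.hypot(d["rect"][0]-near[0],d["rect"][1]-near[1]))
    m=R[0]["region"]
    if n=="slab":
        cn=max(cv2.findContours(m.astype(np.uint8),0,1)[0],key=len); q=np.zeros((480,640),np.uint8); cv2.fillConvexPoly(q,cv2.convexHull(cn),1); m=q>0
    it.append((c,m.astype(float))); print(n,R[0]["rect"],R[0]["p"],m.sum())
  if p0 is None:
    p0=[*pix2w(T,[[406,190]],60)[0][:2],-.1]
  for sub in (it,it[:1],it[1:]): print(n,*fitmask(sub,L,p0))
for c in (T,S):
  for t in ("bar_handle","sample_centre"):
    for d in trace(c,t)[:1]:
        m=d["region"]; ys,xs=np.nonzero(m); print(t,d["p"],d["rect"],xs.mean(),ys.mean(),m.sum())
E
```

```text
jig [ 6.61352943e+02  2.21765506e+02 -4.99214718e-02] [0.5 0.4 0.3 0.3 0.  0.7 0.7 0.2 1.5 3.3 1.  0.9 1.2 1.3]
slab [ 6.07858683e+02 -2.46885260e+02 -1.17626565e-01] [1.2 0.6 0.7 0.  0.3 0.3 1.2 2.8 0.6 2.1 1.8 0.8 0.7 0.7]
block [405.0, 188.7, 36.6, 19.6] 0.66 552
block [440.8, 306.0, 40.0, 47.3] 0.87 1180
block [ 7.00735633e+02 -2.63424028e+02 -9.56189369e-02] 118.70980392156864
block [ 7.00021310e+02 -2.62123271e+02 -8.77236179e-02] 40.93725490196078
block [ 7.00750347e+02 -2.64265114e+02 -1.11262600e-01] 66.61176470588235
slab [397.6, 223.1, 111.0, 115.5] 0.89 10851
slab [399.6, 331.9, 193.2, 132.4] 0.61 17754
slab [ 6.07492533e+02 -2.46062581e+02 -1.09892173e-01] 571.8588235294118
slab [ 6.08904004e+02 -2.43425536e+02 -1.09574761e-01] 183.24705882352941
slab [ 6.06968016e+02 -2.47246447e+02 -1.15705583e-01] 204.69019607843137
bar_handle 0.73 [238.5, 190.6, 27.4, 50.9] 240.74590163934425 187.27868852459017 854
sample_centre 0.61 [241.6, 207.1, 14.6, 17.3] 239.50857142857143 204.88 175
bar_handle 0.68 [343.4, 191.4, 49.8, 21.4] 341.9265873015873 190.46031746031747 504
sample_centre 0.8 [337.5, 198.0, 37.6, 16.6] 336.9748743718593 199.46231155778895 199
```

```bash
python3 - <<'E'
from h import *
from cell import imaging
out=[]
J=[661.4,221.8,-.05]
for n,(r0,r1,c0,c1) in (("top",(150,255,205,315)),("side",(165,240,280,400))):
    c=imaging.camera(n); k=6 if n=="top" else 6
    a=cv2.resize(c["img"][r0:r1,c0:c1,::-1],None,fx=k,fy=k,interpolation=cv2.INTER_CUBIC)
    def pl(p,L,col,cl=True):
        q=(proj(c,w(p,L))-[c0,r0]+.5)*k; cv2.polylines(a,[np.int32(q)],cl,col,1)
    pl(J,[[-130,-60,12],[-130,60,12],[130,60,12],[130,-60,12]],(0,0,255))
    pl(J,[[-110,-20,45],[-110,20,45],[90,20,45],[90,-20,45]],(0,255,0))
    pl(J,[[-40,-28,85],[-40,28,85]],(255,0,0),False)
    pl(J,[[-42,-30,55],[-42,30,55],[78,30,55],[78,-30,55]],(0,255,255))
    pl(J,[[60,36,88],[110,36,88]],(255,0,255),False);pl(J,[[60,-36,88],[110,-36,88]],(255,0,255),False)
    out.append(a)
cv2.imwrite("pics/ovt.png",cv2.resize(out[0],None,fx=.9,fy=.9)); cv2.imwrite("pics/ovs.png",out[1])
E
```

```text
(no output)
```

View pics/ovt.png

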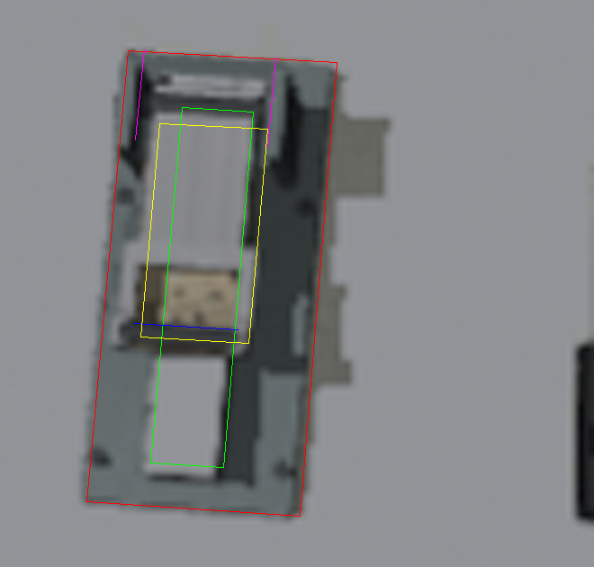

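View pics/ovs.png

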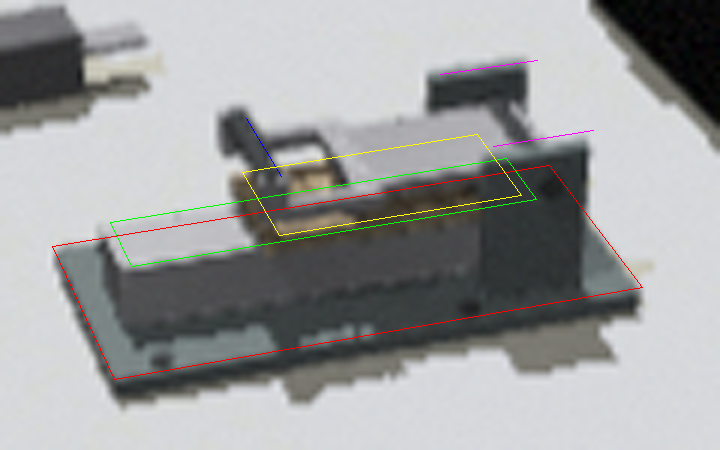

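The bed and handle in both overlays lie about 4 mm further to -x than my model, so I take the jig at x≈658. Next I work out the first move.

```bash
cat >> h.py <<'E'
J=[658,221.8,-.05]; B=[700.7,-263.4,-.096]
def rel(p,yaw):
    from cell import monitor
    from scipy.spatial.transform import Rotation as R
    s=monitor.read_state(); M=R.from_euler("xyz",s["eef_rot"]).as_matrix()
    d=M.T@(np.array(p)-s["eef_pos"]); t=-(yaw-s["eef_rot"][2]); t=(t+np.pi)%(2*np.pi)-np.pi
    return np.r_[d,np.degrees(t)].round(1).tolist()
def stat():
    from cell import monitor
    s=monitor.read_state(); p=s["eef_pos"]; d=p[:2]-J[:2]; c,q=np.cos(J[2]),np.sin(J[2])
    print("t",round(s["clock"],2),"jig",np.round([c*d[0]+q*d[1],-q*d[0]+c*d[1],p[2]],1),"W",p.round(1),s["eef_rot"].round(4),"F",s["wrist_force"].round(1),"gap",round(s["finger_gap"],1),round(s["finger_force"],1),"q",s["joints"].round(2))
E
python3 -c "
from h import *
print(w(J,[-40,0,160]),rel(w(J,[-40,0,160])[0],J[2]+np.pi/2))"
```

```text
[[618.04998958 223.79916677 160.        ]] [-554.0, -196.3, 39.0, 80.2]
```

Call:
arm_command --pt "0.43 -55 -20 0 8" --pt "0.43 -111 -39 0 16" --pt "0.43 -166 -59 0 24" --pt "0.43 -222 -78 0 32" --pt "0.43 -277 -98 0 40" --pt "0.43 -332 -118 0 48" --pt "0.43 -388 -137 0 56" --pt "0.43 -443 -157 10 64" --pt "0.43 -499 -177 20 72" --pt "0.43 -554 -196 39 80.2" --pt "0.43 -554 -196 39 80.2" --pt "0.43 -554 -196 39 80.2" --pt "0.43 -554 -196 39 80.2"

```text
clock: 3.22
eef_pos: [617.5, 225.1, 161.0]
eef_rot: [3.14, -0.001, 1.523]
wrist_force: [0.3, 1.0, 0.2]
finger_gap: 40.4
finger_force: 0.0
```

```bash
python3 - <<'E'
from h import *
from cell import imaging
stat(); print(rel(w(J,[-40,0,90])[0],J[2]+np.pi/2))
o=[]
for n,(r0,r1,c0,c1) in (("top",(140,250,195,295)),("side",(120,230,290,400))):
    c=imaging.camera(n)
    o.append(cv2.resize(c["img"][r0:r1,c0:c1,::-1],(400,400),interpolation=cv2.INTER_CUBIC))
cv2.imwrite("pics/a1.png",np.hstack(o))
E
```

```text
t 3.23 jig [-40.6   1.3 161. ] W [617.5 225.1 161. ] [ 3.1405e+00 -5.0000e-04  1.5231e+00] F [0.3 1.  0.2] gap 40.4 0.0 q [0.29 0.57 1.23 0.   1.34 0.34]
[-1.3, 0.5, 71.0, 0.1]
```

View pics/a1.png

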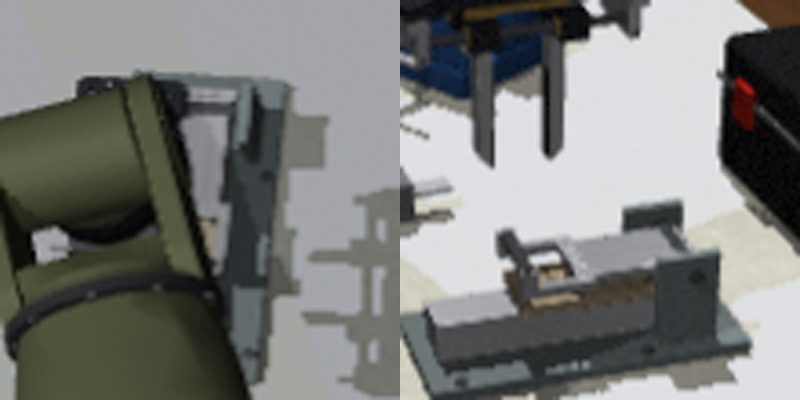

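```bash
python3 - <<'E'
from h import *
from cell import imaging
S=imaging.camera("side")
print("tip mid expected",proj(S,[[617.5,225.1,142]]),"seen 322.7 164.3")
print("handle seen",pix2w(S,[[322.2,192.9]],85), "expected px",proj(S,w(J,[-40,0,85])))
E
```

```text
tip mid expected [[321.86607835 170.76154734]] seen 322.7 164.3
handle seen [[610.82615163 204.9619536   85.        ]] expected px [[322.35797947 189.22188327]]
```

Call:
arm_command --pt "0.43 -1.3 0.5 40 0.1" --pt "0.43 -1.3 0.5 60 0.1" --pt "0.43 -1.3 0.5 72 0.1" --pt "0.43 -1.3 0.5 72 0.1" --pt "0.43 -1.3 0.5 72 0.1"

```text
clock: 4.0
eef_pos: [619.0, 222.9, 89.2]
eef_rot: [3.14, -0.001, 1.519]
wrist_force: [-0.1, 0.6, -0.3]
finger_gap: 40.2
finger_force: 0.0
```

Call:
arm_command --pt "0.2 0 0 0 0" --pt "0.1 0 0 0 0" --pt "0.1 0 0 0 0" --pt "0.1 0 0 0 0" --pt "0.1 0 0 0 0" --force 10

```text
clock: 4.62
eef_pos: [618.5, 222.7, 88.1]
eef_rot: [-3.142, 0.0, 1.519]
wrist_force: [-0.0, 0.2, -0.2]
finger_gap: 9.0
finger_force: 0.0
```

```bash
python3 -c "
from h import *
stat()"
```

```text
t 4.62 jig [-39.5  -1.   88.1] W [618.5 222.7  88.1] [-3.1416  0.      1.5193] F [-0.   0.2 -0.2] gap 9.0 0.0 q [ 0.29  0.64  1.3  -0.    1.21  0.34]
```

```bash
python3 - <<'E'
from h import *
from cell import imaging
c=imaging.camera("side"); cv2.imwrite("pics/a2.png",cv2.resize(c["img"][140:240,280:410,::-1],(780,600),interpolation=cv2.INTER_CUBIC))
E
```

```text
(no output)
```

View pics/a2.png

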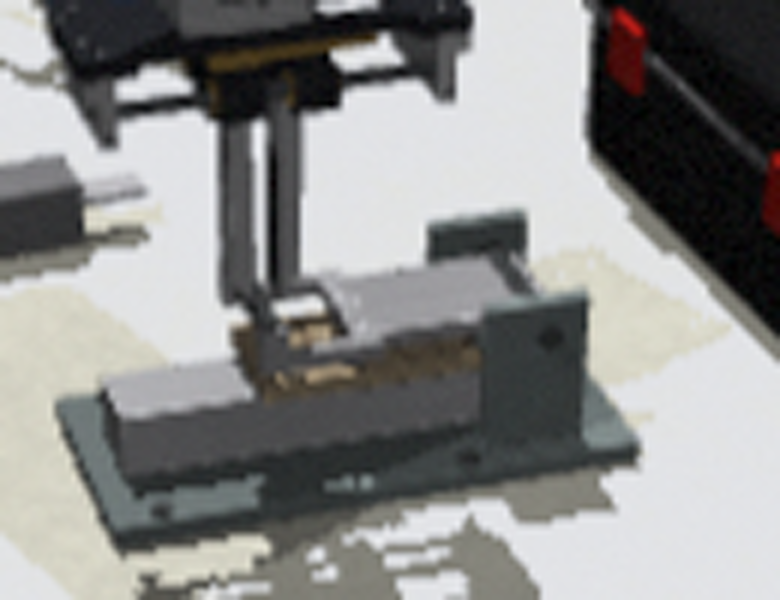

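```bash
python3 - <<'E'
from h import *
from cell import imaging
S=imaging.camera("side")
f=lambda P:((proj(S,P)-[280,140]+.5)*6).round().tolist()
print("tips",f([[618.5,222.7,69]]),"TCP",f([[618.5,222.7,88]]))
for y in(-34,-28,0,28,34): print("rod",y,f(w(J,[-40,y,85])))
for n,p in(("bed f",[-110,20,45]),("bed fr",[-110,-20,45]),("cheekR rear top",[110,-36,88]),("cheekL front",[60,36,88]),("baseFL",[-130,60,12]),("baseFR",[-130,-60,12]),("baseRR",[130,-60,12])): print(n,f(w(J,p)))
E
```

```text
tips [[259.0, 329.0]] TCP [[259.0, 294.0]]
rod -34 [[279.0, 334.0]]
rod -28 [[275.0, 328.0]]
rod 0 [[257.0, 298.0]]
rod 28 [[240.0, 270.0]]
rod 34 [[236.0, 264.0]]
bed f [[103.0, 374.0]]
bed fr [[125.0, 418.0]]
cheekR rear top [[587.0, 281.0]]
cheekL front [[434.0, 226.0]]
baseFL [[46.0, 398.0]]
baseFR [[107.0, 531.0]]
baseRR [[636.0, 438.0]]
```

Both finger ends appear about 19 mm higher than expected, and the gap of 9 mm shows the rod was missed. I open, go lower and try again.

Call:
arm_command --pt "0.43 0 0 0 0" --pt "0.43 0 0 0 0" --pt "0.43 0 0 4 0" --pt "0.43 0 0 8 0" --pt "0.43 0 0 11 0" --pt "0.43 0 0 11 0"

```text
clock: 5.48
eef_pos: [618.4, 222.7, 76.7]
eef_rot: [-3.141, 0.0, 1.519]
wrist_force: [0.3, 0.9, 0.8]
finger_gap: 40.6
finger_force: 0.0
```

Call:
arm_command --pt "0.2 0 0 0 0" --pt "0.1 0 0 0 0" --pt "0.1 0 0 0 0" --pt "0.1 0 0 0 0" --pt "0.1 0 0 0 0" --force 10

```text
clock: 6.1
eef_pos: [616.9, 222.9, 77.0]
eef_rot: [-3.138, 0.001, 1.52]
wrist_force: [-12.3, -0.5, 5.7]
finger_gap: 11.6
finger_force: 10.0
```

```bash
python3 - <<'E'
from h import *
from cell import imaging
stat()
c=imaging.camera("side"); cv2.imwrite("pics/a3.png",cv2.resize(c["img"][170:230,310:370,::-1],(600,600),interpolation=cv2.INTER_CUBIC))
E
```

```text
t 6.1 jig [-41.1  -1.   77. ] W [616.9 222.9  77. ] [-3.1376e+00  7.0000e-04  1.5196e+00] F [-12.3  -0.5   5.7] gap 11.6 10.0 q [0.29 0.65 1.31 0.   1.19 0.34]
```

View pics/a3.png

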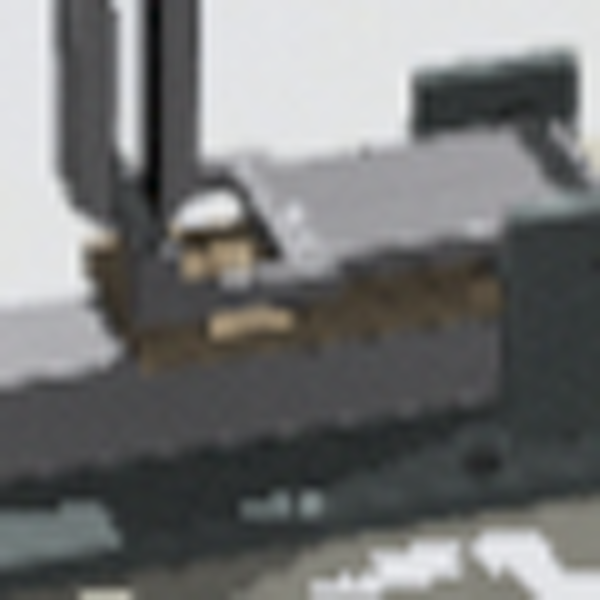

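Call:
arm_command --pt "0.25 0 0 0 0" --pt "0.25 0 -2 2 0" --pt "0.25 0 -3 4 0" --pt "0.25 0 -3 6 0" --pt "0.1 0 -3 6 0" --pt "0.1 0 -3 6 0" --pt "0.1 0 -3 6 0" --pt "0.1 0 -3 6 0" --force 15

```text
clock: 7.15
eef_pos: [616.8, 222.8, 71.3]
eef_rot: [3.138, -0.001, 1.519]
wrist_force: [9.2, -0.3, -3.9]
finger_gap: 11.2
finger_force: 15.0
```

```bash
python3 -c "
from h import *
stat()
for a in np.linspace(0,.47,9):
  t=np.arctan2(15,130)+a; r=np.hypot(130,15); print(round(a,2),'dy',round(130-r*np.cos(t),1),'dz',round(-(r*np.sin(t)-15),1))"
```

```text
t 7.15 jig [-41.2  -1.1  71.3] W [616.8 222.8  71.3] [ 3.1383e+00 -6.0000e-04  1.5189e+00] F [ 9.2 -0.3 -3.9] gap 11.2 15.0 q [ 0.29  0.65  1.32 -0.    1.17  0.34]
0.0 dy 0.0 dz -0.0
0.06 dy 1.1 dz -7.6
0.12 dy 2.7 dz -15.1
0.18 dy 4.6 dz -22.6
0.24 dy 7.1 dz -29.9
0.29 dy 9.9 dz -37.0
0.35 dy 13.2 dz -44.0
0.41 dy 16.8 dz -50.7
0.47 dy 20.9 dz -57.2
```

Call:
arm_command --pt "0.1 0 1.3 0 0" --pt "0.1 0 2.4 -7.6 0" --pt "0.1 0 4 -15.1 0" --pt "0.1 0 5.9 -22.6 0" --pt "0.1 0 8.4 -29.9 0" --pt "0.1 0 11.2 -37 0" --pt "0.1 0 14.5 -44 0" --pt "0.1 0 18.1 -50.7 0" --pt "0.1 0 18.1 -50.7 0" --pt "0.1 0 18.1 -50.7 0" --force 40

```text
clock: 8.4
eef_pos: [633.4, 221.8, 123.1]
eef_rot: [-3.141, 0.0, 1.519]
wrist_force: [-7.8, -2.7, 4.1]
finger_gap: 10.7
finger_force: 40.0
```

```bash
sed -i 's/J=\[658/J=[656.8/' h.py; python3 -c "
from h import *
stat()"
```

```text
t 8.4 jig [-23.4  -1.1 123.1] W [633.4 221.8 123.1] [-3.1411e+00  3.0000e-04  1.5193e+00] F [-7.8 -2.7  4.1] gap 10.7 40.0 q [ 0.28  0.63  1.22 -0.    1.29  0.33]
```

Call:
arm_command --pt "0.1 0 1.7 -3 0" --pt "0.1 0 3 -5.5 0" --pt "0.1 0 3 -5.5 0"

```text
clock: 8.78
eef_pos: [636.1, 221.7, 128.0]
eef_rot: [-3.14, 0.001, 1.519]
wrist_force: [-7.4, -2.5, -0.2]
finger_gap: 10.8
finger_force: 40.0
```

Call:
arm_command --pt "0.1 0 0.5 -1.5 0" --pt "0.1 0 1 -3 0" --pt "0.1 0 1 -3 0"

```text
clock: 9.15
eef_pos: [636.3, 221.6, 128.7]
eef_rot: [-3.137, 0.001, 1.519]
wrist_force: [-6.9, -0.8, -14.0]
finger_gap: 10.6
finger_force: 40.0
```

```bash
python3 - <<'E'
from h import *
from cell import imaging
stat()
c=imaging.camera("side"); a=cv2.resize(c["img"][140:230,280:400,::-1],(800,600),interpolation=cv2.INTER_CUBIC)
for L in([[-20.5,-28,140],[-20.5,28,140]],[[-40,-28,85],[-40,28,85]]):
    cv2.polylines(a,[np.int32((proj(c,w(J,L))-[280,140]+.5)*6.667)],False,(0,0,255),1)
cv2.imwrite("pics/a4.png",a)
E
```

```text
t 9.15 jig [-20.4  -1.2 128.7] W [636.3 221.6 128.7] [-3.1372e+00  1.3000e-03  1.5194e+00] F [ -6.9  -0.8 -14. ] gap 10.6 40.0 q [0.28 0.64 1.2  0.   1.31 0.33]
```

View pics/a4.png

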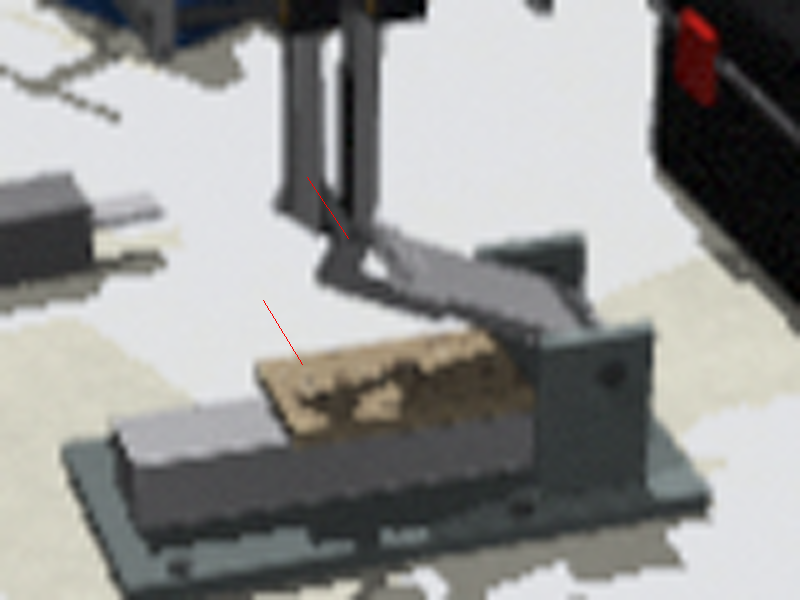

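```bash
python3 - <<'E'
from h import *
from cell import imaging
S=imaging.camera("side")
f=lambda P:((proj(S,P)-[280,140]+.5)*6.667).round().tolist()
for a in(0,.25,.3,.35,.4,.45):
    t=np.arctan2(15,130)+a;r=130.86
    print(a,[f(w(J,[90-r*np.cos(t),y,70+r*np.sin(t)]))[0] for y in(-34,0,34)])
print("hinge",[f(w(J,[90,y,70]))[0] for y in(-34,34)])
print("TCP",f([[636.3,221.6,128.7]]),"tip19",f([[636.3,221.6,109.7]]))
print("sample front top",[f(w(J,[-42,y,55]))[0] for y in(-30,30)],"bed",[f(w(J,[-110,y,45]))[0] for y in(-20,20)])
print("cheekR",f(w(J,[60,-36,88])),f(w(J,[110,-36,88])),f(w(J,[60,36,88])),f(w(J,[110,36,88])))
E
```

```text
0 [[307.0, 372.0], [283.0, 332.0], [260.0, 294.0]]
0.25 [[325.0, 301.0], [300.0, 262.0], [277.0, 225.0]]
0.3 [[331.0, 287.0], [306.0, 248.0], [282.0, 211.0]]
0.35 [[338.0, 273.0], [313.0, 235.0], [289.0, 198.0]]
0.4 [[345.0, 259.0], [320.0, 221.0], [295.0, 184.0]]
0.45 [[353.0, 246.0], [328.0, 208.0], [303.0, 171.0]]
hinge [[602.0, 355.0], [545.0, 280.0]]
TCP [[329.0, 234.0]] tip19 [[329.0, 274.0]]
sample front top [[300.0, 430.0], [259.0, 360.0]] bed [[136.0, 465.0], [112.0, 416.0]]
cheekR [[538.0, 331.0]] [[650.0, 313.0]] [[480.0, 252.0]] [[588.0, 235.0]]
```

The stop was felt at -14 N, but the rod may have slipped in the pads. I re-grip lower and lift again to confirm.

Call:
arm_command --pt "0.3 0 0 3 0" --pt "0.3 0 0 3 0" --pt "0.3 0 0 10 0" --pt "0.3 0 0 15 0" --pt "0.3 0 0 15 0" --pt "0.1 0 0 15 0" --pt "0.1 0 0 15 0" --pt "0.1 0 0 15 0" --pt "0.1 0 0 15 0" --force 40

```text
clock: 10.38
eef_pos: [636.3, 221.9, 115.3]
eef_rot: [-3.138, 0.001, 1.52]
wrist_force: [-11.3, -1.7, 4.5]
finger_gap: 11.2
finger_force: 40.0
```

Call:
arm_command --pt "0.1 0 0.7 -2 0" --pt "0.1 0 1 -4 0" --pt "0.1 0 1 -4 0"

```text
clock: 10.75
eef_pos: [636.2, 221.8, 115.7]
eef_rot: [-3.134, 0.002, 1.52]
wrist_force: [-5.4, 3.1, -19.7]
finger_gap: 10.7
finger_force: 40.0
```

Lifting at 20 N moved it only 0.4 mm, so the bar is firmly on its stop. I release, back off forward and look.

Call:
arm_command --pt "0.3 0 0 4 0" --pt "0.3 0 0 4 0" --pt "0.3 0 0 -30 0" --pt "0.3 0 0 -65 0" --pt "0.5 0 -50 -80 -10" --pt "0.8 0 -100 -80 -20" --pt "0.8 0 -110 -80 -30" --pt "0.8 0 -110 -80 -40" --pt "0.8 0 -110 -80 -50" --pt "0.8 0 -110 -80 -60" --pt "0.8 0 -110 -80 -70" --pt "0.8 0 -110 -80 -80" --pt "0.8 0 -110 -80 -90" --pt "0.8 0 -110 -80 -90" --pt "0.8 0 -110 -80 -90"

```text
clock: 12.62
eef_pos: [528.9, 227.4, 199.7]
eef_rot: [3.141, 0.001, 3.086]
wrist_force: [-0.3, 0.7, 0.7]
finger_gap: 75.4
finger_force: 0.0
```

```bash
python3 - <<'E'
from h import *
from cell import imaging
stat()
c=imaging.camera("side"); a=cv2.resize(c["img"][120:225,280:420,::-1],(800,600),interpolation=cv2.INTER_CUBIC); k=800/140
for L in([[-20.5,-28,140],[-20.5,28,140]],[[90,-28,70],[90,28,70]],[[-42,-30,55],[-42,30,55]]):
    cv2.polylines(a,[np.int32((proj(c,w(J,L))-[280,120]+.5)*k)],False,(0,0,255),1)
cv2.imwrite("pics/a5.png",a)
E
```

```text
t 12.62 jig [-128.    -0.8  199.7] W [528.9 227.4 199.7] [3.1413e+00 8.0000e-04 3.0860e+00] F [-0.3  0.7  0.7] gap 75.4 0.0 q [ 0.34  0.36  1.44 -0.    1.34 -1.17]
```

View pics/a5.png

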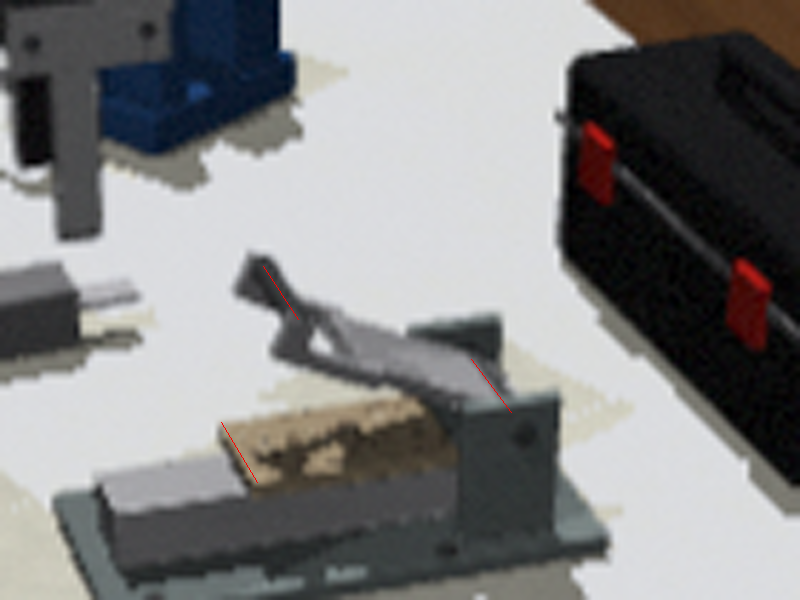

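```bash
python3 - <<'E'
from h import *
from cell import imaging
S=imaging.camera("side"); k=800/140
f=lambda P:((proj(S,P)-[280,120]+.5)*k).round().tolist()
for z in (203,199.7,190,181): print(z,f([[537,188,z],[521,188,z],[537,176,z],[521,176,z]]))
E
```

```text
203 [[99.0, 237.0], [64.0, 242.0], [107.0, 248.0], [72.0, 254.0]]
199.7 [[99.0, 243.0], [64.0, 249.0], [107.0, 255.0], [72.0, 261.0]]
190 [[100.0, 263.0], [65.0, 269.0], [108.0, 275.0], [73.0, 281.0]]
181 [[100.0, 281.0], [66.0, 287.0], [108.0, 293.0], [74.0, 299.0]]
```

Bar seen fully up: the rod lies on the predicted line at (265,265)–(298,320). The fingertips appear at the reported z, so the effective offset differs from the text. I calibrate by touching the bed.

```bash
python3 -c "
from h import *
print(rel(w(J,[-95,0,58])[0],J[2]+np.pi))"
```

```text
[-33.1, 1.0, 141.4, -0.2]
```

Call:
arm_command --pt "0 -15 1 60 0" --pt "0 -33 1 110 -0.2" --pt "0 -33 1 130 -0.2" --pt "0 -33 1 137 -0.2" --pt "0 -33 1 141 -0.2" --pt "0 -33 1 141 -0.2"

```text
clock: 13.48
eef_pos: [562.0, 226.8, 59.1]
eef_rot: [3.141, 0.001, 3.093]
wrist_force: [-0.0, 0.0, -0.1]
finger_gap: 18.8
finger_force: 0.0
```

Call:
arm_command --pt "0 0 0 3 0" --pt "0 0 0 6 0" --pt "0 0 0 8 0" --pt "0 0 0 8 0"

```text
clock: 13.98
eef_pos: [561.7, 226.7, 50.1]
eef_rot: [-3.142, -0.0, 3.094]
wrist_force: [0.5, -0.4, 0.2]
finger_gap: 0.0
finger_force: 0.0
```

Call:
arm_command --pt "0 0 0 2 0" --pt "0 0 0 4 0" --pt "0 0 0 4 0"

```text
clock: 14.35
eef_pos: [561.7, 226.6, 46.0]
eef_rot: [-3.141, -0.0, 3.094]
wrist_force: [0.5, -0.5, 0.2]
finger_gap: 0.4
finger_force: 0.0
```

Call:
arm_command --pt "0 0 0 1 0" --pt "0 0 0 2 0" --pt "0 0 0 2 0"

```text
clock: 14.72
eef_pos: [561.7, 226.6, 44.1]
eef_rot: [-3.142, -0.0, 3.094]
wrist_force: [0.0, -0.1, -0.0]
finger_gap: 0.3
finger_force: 0.0
```

Call:
arm_command --pt "0 0 0 1.5 0" --pt "0 0 0 3 0" --pt "0 0 0 3 0"

```text
clock: 15.1
eef_pos: [561.7, 226.6, 41.1]
eef_rot: [-3.141, -0.0, 3.094]
wrist_force: [-0.4, 0.6, -0.8]
finger_gap: 0.4
finger_force: 0.0
```

```bash
python3 - <<'E'
from h import *
from cell import imaging
stat()
c=imaging.camera("side"); a=cv2.resize(c["img"][130:230,270:390,::-1],(720,600),interpolation=cv2.INTER_CUBIC); k=6
q=np.int32((proj(c,[monitor for monitor in [[561.7,226.6,41]]])-[270,130]+.5)*k)[0]; cv2.circle(a,tuple(int(v) for v in q),3,(0,0,255),-1)
cv2.imwrite("pics/a6.png",a)
E
```

```text
t 15.1 jig [-95.3   0.1  41.1] W [561.7 226.6  41.1] [-3.1415e+00 -3.0000e-04  3.0935e+00] F [-0.4  0.6 -0.8] gap 0.4 0.0 q [ 0.32  0.59  1.5  -0.    1.06 -1.2 ]
```

View pics/a6.png

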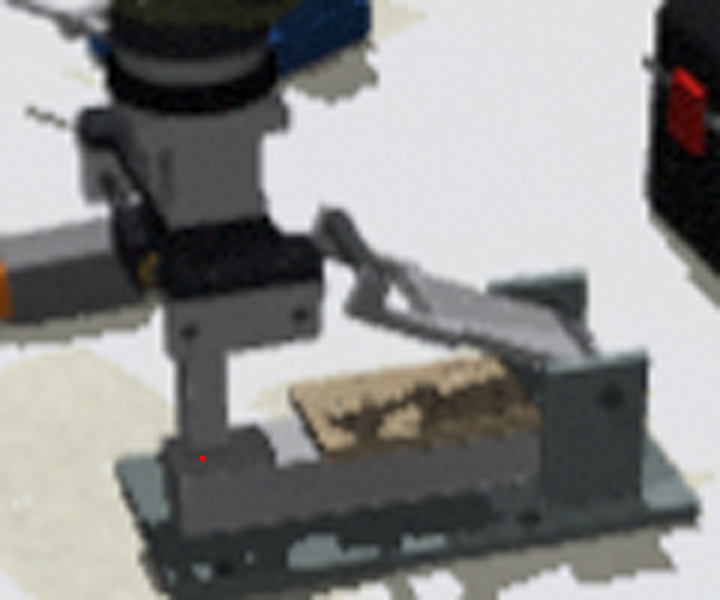

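The finger stands just over the front of the bed at (205,450), with the bar up and the sample still in place. That was my last picture, so I continue down by force.

Call:
arm_command --pt "0 0 0 1 0" --pt "0 0 0 2 0" --pt "0 0 0 2 0"

```text
clock: 15.52
eef_pos: [561.7, 226.7, 39.1]
eef_rot: [-3.142, -0.0, 3.094]
wrist_force: [-0.2, 0.3, -0.1]
finger_gap: -0.0
finger_force: 0.0
```

Call:
arm_command --pt "0 0 0 1 0" --pt "0 0 0 2 0" --pt "0 0 0 2 0"

```text
clock: 15.9
eef_pos: [561.9, 226.7, 38.8]
eef_rot: [3.141, 0.001, 3.094]
wrist_force: [-7.4, -2.1, 16.6]
finger_gap: 0.2
finger_force: 8.2
```

Contact came at reported z 39 with the bed at 45, so the fingertips are at reported z + 6. I now approach the sample's front end from above and straddle it.

Call:
arm_command --pt "0 0 0 -6 0" --pt "0.8 0 0 -21 0" --pt "0.8 -20 0 -21 0" --pt "0.8 -40 0 -21 0" --pt "0.8 -55 0 -21 0" --pt "0.8 -55 0 -21 0" --pt "0.8 -55 0 -21 0"

```text
clock: 16.77
eef_pos: [613.1, 226.5, 57.7]
eef_rot: [3.14, -0.008, 3.095]
wrist_force: [-22.9, 14.7, 0.3]
finger_gap: 56.7
finger_force: 11.8
```

Call:
arm_command --pt "0.8 0 0 3 0" --pt "0.8 0 0 6 0" --pt "0.8 0 0 7 0" --pt "0.8 0 0 7 0"

```text
clock: 17.27
eef_pos: [617.3, 225.0, 52.1]
eef_rot: [3.14, 0.002, 3.094]
wrist_force: [3.9, 7.5, -1.8]
finger_gap: 75.3
finger_force: 3.7
```

```bash
python3 -c "
from h import *
stat()"
```

```text
t 17.27 jig [-39.6   1.2  52.1] W [617.3 225.   52.1] [3.1399e+00 2.0000e-03 3.0937e+00] F [ 3.9  7.5 -1.8] gap 75.3 3.7 q [ 0.29  0.68  1.32  0.    1.14 -1.23]
```

Call:
arm_command --pt "0.95 1 0 0 0" --pt "0.95 1 0 0 0" --pt "0.95 1 0 0 0"

```text
clock: 17.65
eef_pos: [615.7, 223.9, 51.4]
eef_rot: [-3.142, 0.0, 3.093]
wrist_force: [0.6, -0.2, -1.0]
finger_gap: 89.2
finger_force: 0.0
```

```bash
python3 - <<'E'
from h import *
from cell import imaging, find_in, trace
stat()
for n in("side","top"):
    c=imaging.camera(n)
    for t in("bar_handle","clamp_bar","sample_centre"):
        for d in trace(c,t)[:1]:
            ys,xs=np.nonzero(d["region"]); print(n,t,round(d["p"],2),np.round(d["rect"],1),"leftmost",xs.min(),ys[xs==xs.min()].mean(),"top",ys.min(),xs[ys==ys.min()].mean())
    print("rod",[ [a]+proj(c,[w(J,[90-130.86*np.cos(.115+a),y,70+130.86*np.sin(.115+a)])[0] for y in(-30,30)]).round(1).ravel().tolist() for a in (.3,.45)])
E
```

```text
t 17.65 jig [-41.1   0.1  51.4] W [615.7 223.9  51.4] [-3.1415  0.      3.0934] F [ 0.6 -0.2 -1. ] gap 89.2 0.0 q [ 0.29  0.67  1.33 -0.    1.14 -1.23]
side bar_handle 0.57 [352.6 183.4  34.   16.6] leftmost 332 182.5 top 177 345.5
side clamp_bar 0.6 [350.1 186.4  34.4  10.4] leftmost 333 182.5 top 179 346.5
side sample_centre 0.76 [338.3 196.7  39.8  17.2] leftmost 318 195.0 top 188 348.0
rod [[0.3, 328.7, 181.8, 322.3, 171.8], [0.45, 332.0, 175.7, 325.4, 165.8]]
top bar_handle 0.83 [242.6 179.7  21.9  32.4] leftmost 231 169.0 top 166 237.5
top clamp_bar 0.62 [244.2 177.9  25.3  32.9] leftmost 231 168.5 top 165 238.0
rod [[0.3, 247.7, 206.2, 226.7, 205.0], [0.45, 247.1, 201.8, 225.9, 200.5]]
```

The arms extend forward of the rod and blocked the widening fingers, which are free now. The sides cannot be gripped here, so I back out, nearly close, and drag the front strip by friction with the tips between the arms.

Call:
arm_command --pt "0.95 0 0 -5 0" --pt "0.95 15 0 -6 0" --pt "0.95 32 0 -6 0" --pt "0.14 36 0 -6 0" --pt "0.14 36 0 -6 0" --pt "0.14 36 0 -6 0" --pt "0.14 36 0 -6 0" --pt "0.14 36 0 -6 0" --pt "0.14 36 0 -6 0" --force 20

```text
clock: 19.18
eef_pos: [579.8, 225.8, 57.2]
eef_rot: [-3.142, -0.0, 3.094]
wrist_force: [-0.2, 0.1, 0.1]
finger_gap: 32.9
finger_force: 0.0
```

```bash
python3 -c "
from h import *
stat();print(rel(w(J,[-38,0,54])[0],J[2]+np.pi))"
```

```text
t 19.18 jig [-77.1   0.1  57.2] W [579.8 225.8  57.2] [-3.1416 -0.      3.0935] F [-0.2  0.1  0.1] gap 32.9 0.0 q [ 0.31  0.6   1.44 -0.    1.11 -1.21]
[-39.1, -0.2, 3.2, 0.1]
```

Call:
arm_command --pt "0.14 0 0 0 0" --pt "0.14 0 0 0 0" --pt "0.14 -15 0 0 0" --pt "0.14 -30 0 0 0" --pt "0.14 -38.5 0 3 0" --pt "0.14 -38.5 0 5 0" --pt "0.14 -38.5 0 5 0"

```text
clock: 20.05
eef_pos: [617.6, 224.0, 51.8]
eef_rot: [-3.141, -0.001, 3.094]
wrist_force: [0.6, -0.5, 0.5]
finger_gap: 13.4
finger_force: 0.0
```

Call:
arm_command --pt "0.14 0 0 1.5 0" --pt "0.14 0 0 3 0" --pt "0.14 0 0 3.5 0" --pt "0.14 0 0 3.5 0"

```text
clock: 20.55
eef_pos: [618.1, 224.0, 48.9]
eef_rot: [3.142, -0.0, 3.094]
wrist_force: [-2.8, -0.7, 3.8]
finger_gap: 13.3
finger_force: 1.5
```

Call:
arm_command --pt "0.14 0 0 0.6 0" --pt "0.14 2 0 0.6 0" --pt "0.14 7 0 0.6 0" --pt "0.14 12 0 0.6 0" --pt "0.14 17 0 0.6 0" --pt "0.14 22 0 0.6 0" --pt "0.14 27 0 0.6 0" --pt "0.14 32 0 0.6 0" --pt "0.14 37 0 0.6 0" --pt "0.14 42 0 0.6 0" --pt "0.14 42 0 0.6 0"

```text
clock: 21.92
eef_pos: [576.0, 226.0, 48.2]
eef_rot: [-3.142, -0.0, 3.094]
wrist_force: [0.1, 0.1, 0.7]
finger_gap: 13.2
finger_force: 0.0
```

```bash
cat > see.py <<'E'
from h import *
from cell import imaging, trace
stat()
c=imaging.camera("side")
for d in trace(c,"sample_centre")[:2]:
    ys,xs=np.nonzero(d["region"]); print("sample",round(d["p"],2),np.round(d["rect"],1),"leftmost",xs.min(),ys[xs==xs.min()].mean())
    u=[xs.min()-.5,ys[xs==xs.min()].mean()]; p=pix2w(c,[u],55)[0]-[J[0],J[1],0]; q=np.cos(J[2]),np.sin(J[2])
    print("left corner jig",q[0]*p[0]+q[1]*p[1],-q[1]*p[0]+q[0]*p[1])
E
python3 see.py
```

```text
t 21.93 jig [-81.    0.2  48.2] W [576.  226.   48.2] [-3.1416e+00 -1.0000e-04  3.0937e+00] F [0.1 0.1 0.7] gap 13.2 0.0 q [ 0.31  0.6   1.45  0.    1.09 -1.21]
sample 0.73 [340.6 197.1  40.5  17.4] leftmost 318 195.5
left corner jig -47.407786632725156 20.019864006950208
```

```bash
cat > bar.py <<'E'
from h import *
from cell import imaging, trace
c=imaging.camera("side")
for t in("bar_handle","clamp_bar"):
  for d in trace(c,t)[:2]:
    ys,xs=np.nonzero(d["region"]); print(t,round(d["p"],2),np.round(d["rect"],1),"leftmost",xs.min(),ys[xs==xs.min()].mean(),"top",ys.min(),xs[ys==ys.min()].mean())
E
python3 bar.py; echo ref leftmost 321 170.7 top 164 324
```

```text
bar_handle 0.89 [349.  180.3  39.7  20.3] leftmost 329 176.9 top 171 330.0
clamp_bar 0.88 [350.5 182.2  44.2  17.2] leftmost 329 179.5 top 172 331.0
ref leftmost 321 170.7 top 164 324
```

Call:
arm_command --pt "0.14 0 0 -4 0" --pt "0.14 -20 0 -4 0" --pt "0.14 -42 0 -4 0" --pt "0.14 -43 0 -2 0" --pt "0.14 -43 0 1 0" --pt "0.14 -43 0 2.5 0" --pt "0.14 -43 0 2.5 0"

```text
clock: 23.05
eef_pos: [619.6, 223.9, 48.7]
eef_rot: [3.141, 0.003, 3.094]
wrist_force: [-7.5, -5.3, 22.8]
finger_gap: 13.2
finger_force: 11.9
```

Call:
arm_command --pt "0.14 2 0 0 0" --pt "0.14 4 0 0 0" --pt "0.14 4 0 0 0"

```text
clock: 23.42
eef_pos: [617.4, 224.3, 48.8]
eef_rot: [3.14, 0.008, 3.094]
wrist_force: [7.9, -1.5, 14.2]
finger_gap: 13.3
finger_force: 7.2
```

```bash
python3 see.py
```

```text
t 23.43 jig [-39.4   0.6  48.8] W [617.4 224.3  48.8] [3.1397 0.008  3.0935] F [ 7.9 -1.5 14.2] gap 13.3 7.2 q [ 0.29  0.68  1.33 -0.    1.13 -1.23]
sample 0.56 [341.2 197.6  40.1  21.2] leftmost 322 203.0
left corner jig -48.30953272617256 -22.37060888047774
```

Call:
arm_command --pt "0.14 2 0 0.5 0" --pt "0.14 4 0 0.7 0" --pt "0.14 6 0 0.7 0"

```text
clock: 23.9
eef_pos: [612.3, 224.9, 48.7]
eef_rot: [3.139, 0.01, 3.093]
wrist_force: [10.5, -0.5, 16.1]
finger_gap: 13.1
finger_force: 8.2
```

Call:
arm_command --pt "0.14 3 0 0 0" --pt "0.14 6 0 0 0"

```text
clock: 24.15
eef_pos: [606.3, 225.2, 48.7]
eef_rot: [3.139, 0.01, 3.093]
wrist_force: [10.0, -0.2, 16.4]
finger_gap: 12.9
finger_force: 8.2
```

```bash
python3 see.py; python3 bar.py
```

```text
t 24.15 jig [-50.6   0.9  48.7] W [606.3 225.2  48.7] [3.1388 0.0103 3.0934] F [10.  -0.2 16.4] gap 12.9 8.2 q [ 0.3   0.65  1.37 -0.    1.11 -1.22]
sample 0.67 [337.6 198.4  40.6  16.9] leftmost 317 203.5
left corner jig -62.307613552055805 -20.743573359583575
sample 0.56 [439.  306.7  39.3  51. ] leftmost 419 297.5
left corner jig 38.18074067706999 -452.25800292288613
bar_handle 0.51 [352.1 182.9  33.5  14.4] leftmost 333 183.0 top 177 342.0
clamp_bar 0.87 [349.1 183.6  39.9  18.1] leftmost 331 182.5 top 176 341.0
clamp_bar 0.64 [352.8 256.9  71.4  24.1] leftmost 318 262.0 top 246 388.5
```

It moves now: the front corner went from column 322 to 317, about 11 mm. I keep dragging.

Call:
arm_command --pt "0.14 3 0 0 0" --pt "0.14 6 0 0 0" --pt "0.14 9 0 0 0" --pt "0.14 12 0 0 0" --pt "0.14 15 0 0 0" --pt "0.14 18 0 0 0" --pt "0.14 21 0 0 0" --pt "0.14 24 0 0 0" --pt "0.14 27 0 0 0" --pt "0.14 30 0 0 0"

```text
clock: 25.65
eef_pos: [576.5, 226.7, 48.7]
eef_rot: [3.139, 0.011, 3.093]
wrist_force: [11.8, -0.8, 18.0]
finger_gap: 13.2
finger_force: 8.6
```

```bash
python3 see.py
```

```text
t 25.65 jig [-80.4   0.9  48.7] W [576.5 226.7  48.7] [3.1385 0.0107 3.0935] F [11.8 -0.8 18. ] gap 13.2 8.6 q [ 0.32  0.6   1.46 -0.    1.07 -1.21]
sample 0.73 [328.4 198.9  40.5  22.7] leftmost 308 205.5
left corner jig -88.92802400578185 -23.374354364141997
sample 0.49 [337.3 203.4  96.4  59.1] leftmost 289 208.0
left corner jig -141.97281354890308 -20.24295360150202
```

Call:
arm_command --pt "0.14 0 0 -8 0" --pt "0.9 0 0 -12 0" --pt "0.9 0 0 -12 0" --pt "0.9 0 0 -12 0" --pt "0.9 0 0 -12 0" --pt "0.9 0 0 -12 0" --pt "0.9 0 0 -12 0" --pt "0.9 0 0 -12 0" --pt "0.9 0 0 -4 0" --pt "0.9 0 0 5 0" --pt "0.9 0 0 5 0" --pt "0.5 0 0 5 0" --pt "0.5 0 0 5 0" --pt "0.5 0 0 5 0" --pt "0.5 0 0 5 0" --force 15

```text
clock: 27.62
eef_pos: [573.3, 226.2, 40.2]
eef_rot: [3.141, 0.0, 3.094]
wrist_force: [-1.3, 0.6, 1.2]
finger_gap: 59.7
finger_force: 15.0
```

```bash
python3 see.py; python3 bar.py
```

```text
t 27.62 jig [-83.6   0.3  40.2] W [573.3 226.2  40.2] [3.1414e+00 3.0000e-04 3.0936e+00] F [-1.3  0.6  1.2] gap 59.7 15.0 q [ 0.32  0.61  1.46  0.    1.07 -1.21]
sample 0.8 [333.4 199.4  33.8  17.9] leftmost 315 200.0
left corner jig -62.40918319059228 -1.1192965542287447
bar_handle 0.87 [345.9 177.8  45.9  26.9] leftmost 322 166.5 top 165 324.5
bar_handle 0.48 [446.6 430.9 107.9  97.8] leftmost 393 429.5 top 380 501.0
clamp_bar 0.76 [345.4 178.9  49.1  26. ] leftmost 323 167.0 top 165 324.5
```

Gripped at 59.7 mm, and the bar is still at its upper position. Now I slide the sample out flat.

Call:
arm_command --pt "0.5 5 0 0 0" --pt "0.5 13 0 0 0" --pt "0.5 21 0 0 0" --pt "0.5 29 0 0 0" --pt "0.5 37 0 0 0" --pt "0.5 45 0 0 0" --pt "0.5 53 0 0 0" --pt "0.5 61 0 0 0" --pt "0.5 69 0 0 0" --pt "0.5 74 0 0 0" --pt "0.5 74 0 0 0" --pt "0.5 74 0 0 0"

```text
clock: 29.38
eef_pos: [499.0, 229.6, 39.7]
eef_rot: [-3.141, -0.001, 3.094]
wrist_force: [-1.9, 0.2, 1.6]
finger_gap: 59.6
finger_force: 15.0
```

```bash
python3 - <<'E'
import runpy; runpy.run_path("see.py")
from h import *
from cell import imaging, trace
for n in("top","side"):
    c=imaging.camera(n)
    for d in trace(c,"sample_centre")[:2]:
        m=d["region"].astype(np.uint8); cn=max(cv2.findContours(m,0,1)[0],key=len)
        print(n,round(d["p"],2),d["rect"],m.sum())
        ys,xs=np.nonzero(m)
        P=pix2w(c,np.c_[xs,ys],55)[:,:2]-np.array(J[:2]); q,s=np.cos(J[2]),np.sin(J[2])
        X=q*P[:,0]+s*P[:,1]; Y=-s*P[:,0]+q*P[:,1]
        print("x",np.percentile(X,[1,99]).round(1),"y",np.percentile(Y,[1,99]).round(1))
E
```

```text
t 29.38 jig [-158.    -0.    39.7] W [499.  229.6  39.7] [-3.1413e+00 -1.0000e-03  3.0936e+00] F [-1.9  0.2  1.6] gap 59.6 15.0 q [ 0.36  0.48  1.67  0.    0.99 -1.16]
sample 0.71 [307.1 202.4  36.6  21.2] leftmost 288 204.0
left corner jig -139.71106787317387 0.8443425170083669
top 0.69 [242.2, 226.4, 19.3, 24.1] 232
x [-103.2  -41.4] y [-26.   30.3]
top 0.68 [237.5, 186.1, 31.4, 43.0] 817
x [-18.3 101.7] y [-25.6  53. ]
side 0.83 [307.2, 203.2, 37.1, 21.6] 510
x [-142.1  -40.1] y [-42.8  32. ]
side 0.52 [439.9, 306.6, 40.5, 49.9] 1136
x [36.6 95. ] y [-552.3 -423.4]
```

Call:
arm_command --pt "0.78 0 0 0 0" --pt "0.78 0 0 0 0" --pt "0.78 0 0 -1 0" --pt "0.78 -20 0 -1 0" --pt "0.78 -40 0 -1 0" --pt "0.78 -57 0 -1 0" --pt "0.78 -57 0 -1 0" --pt "0.5 -57 0 -1 0" --pt "0.5 -57 0 -1 0" --pt "0.5 -57 0 -1 0" --pt "0.5 -57 0 -1 0" --force 30

```text
clock: 31.05
eef_pos: [556.0, 226.9, 40.9]
eef_rot: [-3.142, -0.0, 3.094]
wrist_force: [-0.5, -0.2, -1.2]
finger_gap: 59.0
finger_force: 29.8
```

Call:
arm_command --pt "0.5 0 0 -2 0" --pt "0.5 0 0 -6 0" --pt "0.5 0 0 -12 0" --pt "0.5 5 0 -25 0" --pt "0.5 15 0 -45 0" --pt "0.5 25 0 -60 0" --pt "0.5 25 0 -60 0"

```text
clock: 31.92
eef_pos: [531.3, 228.5, 102.5]
eef_rot: [3.141, 0.002, 3.094]
wrist_force: [-0.2, 0.4, -1.8]
finger_gap: 59.5
finger_force: 29.8
```

```bash
python3 see.py; python3 bar.py; python3 -c "
from h import *
p=w(B,[-80-30,0,100])[0]; print(p,rel(p,B[2]+np.pi))"
```

```text
t 31.93 jig [-125.7    0.4  102.5] W [531.3 228.5 102.5] [3.1406e+00 2.3000e-03 3.0940e+00] F [-0.2  0.4 -1.8] gap 59.5 29.8 q [ 0.34  0.45  1.54  0.    1.14 -1.18]
sample 0.59 [293.1 188.   48.   20.8] leftmost 269 186.0
left corner jig -169.4913996374179 115.73886443924337
bar_handle 0.63 [345.4 179.1  47.1  27. ] leftmost 321 170.0 top 165 324.5
clamp_bar 0.74 [344.1 178.9  50.9  25.8] leftmost 321 170.0 top 165 324.5
clamp_bar 0.58 [439.8 305.9  39.8  44.1] leftmost 419 297.5 top 283 436.5
[ 591.20649084 -252.85621269  100.        ] [-83.1, -477.4, 0.3, 2.7]
```

Sample lifted (1.8 N weight), bar still up. I carry it over to the slab.

Call:
arm_command --pt "0.5 -5 -20 0 0" --pt "0.5 -12 -55 0 0.5" --pt "0.5 -20 -95 0 1" --pt "0.5 -27 -135 0 1.5" --pt "0.5 -34 -175 0 2" --pt "0.5 -41 -215 0 2.5" --pt "0.5 -48 -255 0 2.7" --pt "0.5 -55 -295 0 2.7" --pt "0.5 -62 -335 0 2.7" --pt "0.5 -69 -375 0 2.7" --pt "0.5 -75 -415 0 2.7" --pt "0.5 -80 -450 0 2.7" --pt "0.5 -83 -470 0 2.7" --pt "0.5 -83 -477.4 0 2.7" --pt "0.5 -83 -477.4 0 2.7"

```text
clock: 34.05
eef_pos: [591.1, -252.4, 100.8]
eef_rot: [3.141, -0.0, 3.046]
wrist_force: [-1.2, 1.2, -1.5]
finger_gap: 59.6
finger_force: 29.8
```

```bash
cat > blk.py <<'E'
from h import *
from cell import imaging, trace
stat()
L=box(-20,20,-50,50,30,70); it=[]
for n,near in(("top",(406,190)),("side",(440,306)))*2:
    c=imaging.camera(n); R=sorted(trace(c,"block"),key=lambda d:np.hypot(d["rect"][0]-near[0],d["rect"][1]-near[1]))
    m=R[0]["region"].astype(float); print(n,R[0]["rect"],round(R[0]["p"],2),*[np.round(v,3) for v in fitmask([(c,m)],L,B)])
    S=trace(c,"sample_centre")
    for d in S[:2]: print("  sample",np.round(d["rect"],1),round(d["p"],2),d["region"].sum())
E
python3 blk.py
```

```text
t 34.05 jig [ -41.9 -476.9  100.8] W [ 591.1 -252.4  100.8] [ 3.1414e+00 -3.0000e-04  3.0465e+00] F [-1.2  1.2 -1.5] gap 59.6 29.8 q [-0.46  0.59  1.34  0.    1.21 -1.94]
top [406.0, 188.9, 40.2, 18.6] 0.75 [ 7.01111e+02 -2.59880e+02 -3.80000e-02] 347.259
side [440.1, 306.2, 37.5, 49.7] 0.94 [ 7.02411e+02 -2.65402e+02 -1.36000e-01] 121.835
  sample [392.7 296.7  67.   31.8] 0.56 1055
  sample [347.4 260.3  60.4  21. ] 0.21 387
top [405.6, 188.3, 38.2, 17.4] 0.63 [ 7.01000e+02 -2.61973e+02 -3.10000e-02] 360.592
  sample [317.4 217.6   6.8  63.1] 0.47 304
side [440.3, 306.0, 38.4, 49.3] 0.75 [ 7.01685e+02 -2.64344e+02 -1.18000e-01] 128.796
  sample [392.4 298.2  67.2  30.7] 0.58 1063
```

```bash
cat > edge.py <<'E'
from h import *
from cell import imaging
from scipy.ndimage import map_coordinates, gaussian_filter
C={n:imaging.camera(n) for n in("top","side")}
def edges(n,z0,z1,hx,hy):
    F=lambda x,y,z:[x*hx,y*hy,z]
    E=[(F(-1,-1,z1),F(-1,1,z1)),(F(1,-1,z1),F(1,1,z1)),(F(-1,-1,z1),F(1,-1,z1)),(F(-1,1,z1),F(1,1,z1))]
    if n=="side": E+=[(F(-1,-1,z0),F(-1,-1,z1))]
    return E
def run(p,names,hx,hy,z0,z1,half=3,it=6):
  img={n:gaussian_filter(cv2.imread(f"pics/{n}0.png").astype(float).mean(2),.7) for n in names}
  p=np.r_[p,np.zeros(2*len(names))]
  for _ in range(it):
    obs=[]
    for k,n in enumerate(names):
      for a,b in edges(n,z0,z1,hx,hy):
        for t in np.linspace(.12,.88,15):
          q=(1-t)*np.array(a)+t*np.array(b); u=proj(C[n],w(p[:3],q))[0]+p[3+2*k:5+2*k]
          e=proj(C[n],w(p[:3],[a,b])); d=e[1]-e[0]; nn=np.array([-d[1],d[0]])/np.hypot(*d)
          s=np.arange(-half,half+.01,.1); v=map_coordinates(img[n],[u[1]+s*nn[1],u[0]+s*nn[0]],order=3)
          g=np.abs(np.gradient(v,s))*np.exp(-(s/2.5)**2); i=g.argmax()
          if g[i]>8: obs.append((k,n,q,nn,u+s[i]*nn))
    f=lambda x:np.r_[[nn@(proj(C[n],w(x[:3],q))[0]+x[3+2*k:5+2*k]-o) for k,n,q,nn,o in obs],.3*x[3:]]
    r=least_squares(f,p,loss="soft_l1",f_scale=.4); p=r.x; half=max(1.5,half*.8)
  print(names,len(obs),p.round(3),"rms",np.sqrt(np.mean(r.fun**2)).round(2)); return p
for N in(["top","side"],["top"],["side"]):
    print("block");run(B,N,20,50,30,70); print("slab");run([607.5,-246,-.11],N,160,150,0,30)
E
python3 edge.py
```

```text
block
['top', 'side'] 126 [ 7.01387e+02 -2.62488e+02 -8.90000e-02 -6.80000e-02  3.36000e-01
  1.13000e-01  1.18500e+00] rms 0.25
slab
['top', 'side'] 128 [ 5.93353e+02 -2.44319e+02 -1.01000e-01 -4.48000e-01 -4.51700e+00
  5.53700e+00 -3.62000e-01] rms 0.63
block
['top'] 60 [ 7.00530e+02 -2.62232e+02 -8.60000e-02  1.20000e-02  5.30000e-02] rms 0.16
slab
['top'] 60 [ 5.63589e+02 -2.42815e+02 -1.10000e-01  1.16700e+00 -1.42340e+01] rms 1.01
block
['side'] 66 [ 7.02044e+02 -2.62643e+02 -9.10000e-02 -1.82000e-01  1.21200e+00] rms 0.31
slab
['side'] 75 [ 5.91376e+02 -2.44178e+02 -9.80000e-02  6.37200e+00 -5.39000e-01] rms 0.59
```

```bash
sed -i 's/B=\[.*$/B=[701,-262.5,-.089]/' h.py; python3 - <<'E'
from h import *
from cell import imaging, trace, monitor
s=monitor.read_state(); e=s["eef_pos"]; yaw=s["eef_rot"][2]-np.pi
c=imaging.camera("side"); d=trace(c,"sample_centre")[0]; print(d["rect"])
z=e[2]+4.1
q=proj(c,w([e[0],e[1],yaw],box(-60,60,-30,30,z,z+10))); lo,hi=q.min(0),q.max(0); print("exp",(lo+hi)/2,hi-lo)
p=w(B,[-80-20,0,40])[0]; print(p,rel(p,B[2]+np.pi))
E
```

```text
[393.4, 296.5, 64.7, 29.3]
exp [391.11340392 294.03032308] [67.89807585 34.01617387]
[ 601.39578864 -253.61174483   40.        ] [-10.2, 0.1, 60.9, -0.4]
```

Call:
arm_command --pt "0.5 -5 0 15 -0.4" --pt "0.5 -10 0 35 -0.4" --pt "0.5 -10 0 52 -0.4" --pt "0.5 -10 0 62 -0.4" --pt "0.5 -10 0 69 -0.4" --pt "0.5 -10 0 72 -0.4" --pt "0.5 -10 0 72 -0.4" --pt "0.5 -10 0 72 -0.4"

```text
clock: 35.85
eef_pos: [601.4, -253.8, 29.5]
eef_rot: [-3.141, 0.001, 3.053]
wrist_force: [-0.2, -1.6, -1.9]
finger_gap: 60.0
finger_force: 29.8
```

```bash
python3 -c "
from h import *
stat(); p=w(B,[-80,0,27])[0]; print(p,rel(p,B[2]+np.pi))"
```

```text
t 35.85 jig [ -31.5 -477.7   29.5] W [ 601.4 -253.8   29.5] [-3.1413e+00  7.0000e-04  3.0534e+00] F [-0.2 -1.6 -1.9] gap 60.0 29.8 q [-0.46  0.7   1.35  0.    1.1  -1.94]
[ 621.31663091 -255.38939586   27.        ] [-19.9, 0.1, 2.5, 0.0]
```

Call:
arm_command --pt "0.5 -6 0 1 0" --pt "0.5 -12 0 2 0" --pt "0.5 -14 0 2.3 0" --pt "0.5 -14 0 2.3 0" --pt "0.5 -14 0 2.3 0"

```text
clock: 36.48
eef_pos: [615.1, -254.9, 26.6]
eef_rot: [3.142, -0.0, 3.053]
wrist_force: [-0.3, 0.3, -1.9]
finger_gap: 59.3
finger_force: 29.8
```

Call:
arm_command --pt "0.5 -1 0 0 0" --pt "0.5 -2 0 0 0" --pt "0.5 -2 0 0 0"

```text
clock: 36.85
eef_pos: [617.2, -255.1, 26.7]
eef_rot: [-3.142, 0.0, 3.053]
wrist_force: [0.8, -0.6, -2.3]
finger_gap: 59.6
finger_force: 29.8
```

Call:
arm_command --pt "0.5 -1 0 0 0" --pt "0.5 -1.5 0 0 0" --pt "0.5 -1.5 0 0 0"

```text
clock: 37.22
eef_pos: [618.2, -255.1, 26.4]
eef_rot: [3.141, -0.001, 3.053]
wrist_force: [-5.0, 0.9, -2.5]
finger_gap: 59.6
finger_force: 29.7
```

```bash
python3 -c "
from cell import monitor
s=monitor.read_state();print(s['moment'].round(3),s['wrist_force'].round(2),s['eef_pos'].round(2))"
```

```text
[ 0.215  0.957 -0.097] [-5.03  0.88 -2.47] [ 618.22 -255.07   26.36]
```

Call:
arm_command --pt "0.5 0.3 0 0 0" --pt "0.5 0.3 0 0.3 0" --pt "0.5 0.3 0 0.7 0" --pt "0.5 0.3 0 0.7 0"

```text
clock: 37.72
eef_pos: [618.2, -255.1, 26.2]
eef_rot: [3.142, -0.0, 3.053]
wrist_force: [-5.8, 1.9, 2.0]
finger_gap: 59.6
finger_force: 29.7
```

```bash
python3 -c "
from cell import monitor
s=monitor.read_state();print(s['moment'].round(3),s['wrist_force'].round(2),s['eef_pos'].round(2))"
```

```text
[ 0.305  1.178 -0.067] [-5.79  1.93  1.96] [ 618.23 -255.12   26.22]
```

Call:
arm_command --pt "0.5 0.4 0 0 0.25" --pt "0.5 0.4 0 0 0.5" --pt "0.5 0.4 0 0 0.5"

```text
clock: 38.1
eef_pos: [618.3, -255.2, 26.1]
eef_rot: [-3.141, 0.001, 3.045]
wrist_force: [0.3, 0.9, -1.4]
finger_gap: 59.4
finger_force: 29.8
```

```bash
python3 -c "
from cell import monitor
s=monitor.read_state();print(s['moment'].round(3),s['wrist_force'].round(2),s['eef_pos'].round(2),s['eef_rot'].round(4))"
```

```text
[ 0.051  0.118 -0.054] [ 0.32  0.85 -1.44] [ 618.27 -255.21   26.09] [-3.1414e+00  8.0000e-04  3.0447e+00]
```

Call:
arm_command --pt "0.5 -0.4 0 0 0" --pt "0.5 -0.4 0 0 0" --pt "0.5 -0.4 0 0 0"

```text
clock: 38.48
eef_pos: [618.4, -255.2, 26.1]
eef_rot: [-3.141, 0.0, 3.045]
wrist_force: [-3.3, 0.8, 2.0]
finger_gap: 59.9
finger_force: 29.8
```

```bash
python3 -c "
from cell import monitor
for i in range(1):
  s=monitor.read_state();print(s['moment'].round(3),s['wrist_force'].round(2),s['eef_pos'].round(2),s['eef_rot'].round(4))"
```

```text
[ 0.167  0.624 -0.01 ] [-3.3   0.75  2.  ] [ 618.38 -255.22   26.09] [-3.1415e+00  1.0000e-04  3.0447e+00]
```

Flush contact: -3.3 N with the moment about z near zero, and the slab is carrying the weight. I release and withdraw straight up.

Call:
arm_command --pt "0.66 0 0 0 0" --pt "0.7 0 0 0 0" --pt "0.78 0 0 0 0" --pt "0.78 0 0 0 0" --pt "0.78 0 0 -10 0" --pt "0.78 0 0 -40 0" --pt "0.78 0 0 -90 0" --pt "0.78 30 0 -150 0" --pt "0.78 90 0 -180 0" --pt "0.78 150 0 -180 0" --pt "0.78 150 0 -180 0" --pt "0.78 150 0 -180 0"

```text
clock: 39.98
eef_pos: [469.6, -241.0, 207.0]
eef_rot: [-3.141, 0.002, 3.044]
wrist_force: [-0.7, 0.8, -1.2]
finger_gap: 73.2
finger_force: 0.0
```

```bash
cat > fin.py <<'E'
from h import *
from cell import imaging, trace
stat()
L=box(-20,20,-50,50,30,70)
for n,near in(("side",(440,306)),("top",(406,190))):
    c=imaging.camera(n); cv2.imwrite(f"pics/{n}f.png",c["img"][:,:,::-1])
    R=sorted(trace(c,"block"),key=lambda d:np.hypot(d["rect"][0]-near[0],d["rect"][1]-near[1]))
    print(n,"block",np.round(R[0]["rect"],1),[np.round(v,3) for v in fitmask([(c,R[0]["region"].astype(float))],L,B)])
    for d in trace(c,"sample_centre")[:2]:
        print("sample",np.round(d["rect"],1),round(d["p"],2),[np.round(v,3) for v in fitmask([(c,d["region"].astype(float))],box(-60,60,-30,30,30,40),[621,-255.4,-.089])])
    ex=proj(c,w([621.3,-255.4,-.096],box(-60,60,-30,30,30,40)));print("exp sample",((ex.min(0)+ex.max(0))/2).round(1),np.ptp(ex,axis=0).round(1))
E
python3 fin.py; python3 bar.py
```

```text
t 39.98 jig [-163.9 -471.6  207. ] W [ 469.6 -241.   207. ] [-3.1408e+00  1.8000e-03  3.0444e+00] F [-0.7  0.8 -1.2] gap 73.2 0.0 q [-0.54  0.24  1.57  0.    1.32 -2.02]
side block [438.2 307.6  41.2  51.2] [array([ 7.01164e+02, -2.64636e+02, -9.00000e-02]), np.float64(81.427)]
sample [402.9 319.5  61.9  34.6] 0.58 [array([ 6.20138e+02, -2.57216e+02, -5.90000e-02]), np.float64(77.925)]
exp sample [401.8 318.1] [64.7 33.8]
clamp_bar 0.56 [361.7 187.   18.4  11.2] leftmost 355 188.5 top 181 361.5Traceback (most recent call last):
  File "fin.py", line 8, in <module>
    print(n,"block",np.round(R[0]["rect"],1),[np.round(v,3) for v in fitmask([(c,R[0]["region"].astype(float))],L,B)])
                             ~^^^
IndexError: list index out of range
```

Call:
arm_command --pt "0.78 20 50 -30 0" --pt "0.78 40 100 -60 0" --pt "0.78 60 150 -60 0" --pt "0.78 80 200 -60 0" --pt "0.78 90 240 -60 0" --pt "0.78 90 240 -60 0" --pt "0.78 90 240 -60 0"

```text
clock: 41.25
eef_pos: [402.9, 6.6, 266.0]
eef_rot: [-3.141, 0.0, 3.045]
wrist_force: [-0.3, -0.0, 0.1]
finger_gap: 73.2
finger_force: 0.0
```

```bash
python3 fin.py; python3 bar.py; sed -e '/^for N in/,$d' -e 's/{n}0.png/{n}f.png/' edge.py > edgef.py; cat >> edgef.py <<'E'
for N in(["top","side"],["top"],["side"]):
    print("block"); b=run(B,N,20,50,30,70); print("sample"); s=run([621,-256,-.095],N,60,30,30,40)
    d=s[:2]-b[:2]; c,q=np.cos(b[2]),np.sin(b[2]); print("sample in block frame",(c*d[0]+q*d[1]).round(2),(-q*d[0]+c*d[1]).round(2),(s[2]-b[2]).round(4))
E
python3 edgef.py
```

```text
t 41.25 jig [-242.8 -227.6  266. ] W [402.9   6.6 266. ] [-3.1414  0.      3.0451] F [-0.3 -0.   0.1] gap 73.2 0.0 q [-0.07 -0.09  1.79 -0.    1.44 -1.55]
side block [439.8 307.4  38.3  47.5] [array([ 7.00992e+02, -2.65183e+02, -1.13000e-01]), np.float64(104.153)]
sample [401.2 319.2  62.9  35.5] 0.83 [array([ 6.20676e+02, -2.56584e+02, -5.90000e-02]), np.float64(72.494)]
exp sample [401.8 318.1] [64.7 33.8]
top block [406.1 189.3  36.1  16.2] [array([ 7.01003e+02, -2.61312e+02, -9.50000e-02]), np.float64(48.992)]
sample [403.8 216.8  22.9  43.3] 0.73 [array([ 6.19860e+02, -2.54836e+02, -6.40000e-02]), np.float64(39.745)]
exp sample [402.2 215.3] [24.1 42.3]
bar_handle 0.85 [345.4 177.6  47.3  26.7] leftmost 321 170.5 top 165 325.0
clamp_bar 0.93 [346.1 177.5  51.9  28.6] leftmost 321 170.0 top 165 324.5
block
['top', 'side'] 128 [ 7.01495e+02 -2.62614e+02 -8.70000e-02 -1.15000e-01  3.69000e-01
  5.80000e-02  1.15500e+00] rms 0.25
sample
['top', 'side'] 135 [ 6.19353e+02 -2.57593e+02 -8.10000e-02 -9.35000e-01 -6.12000e-01
  1.68000e-01  1.77000e-01] rms 0.35
sample in block frame -82.27 -2.15 0.0064
block
['top'] 60 [ 7.00578e+02 -2.62263e+02 -8.60000e-02  7.00000e-03  7.20000e-02] rms 0.16
sample
['top'] 60 [ 6.22931e+02 -2.55215e+02 -5.90000e-02 -1.27000e-01  5.79000e-01] rms 0.29
sample in block frame -77.97 0.33 0.0273
block
['side'] 68 [ 7.02064e+02 -2.62698e+02 -8.80000e-02 -2.03000e-01  1.19400e+00] rms 0.3
sample
['side'] 75 [ 6.18443e+02 -2.58664e+02 -9.20000e-02  3.60000e-01 -2.44000e-01] rms 0.4
sample in block frame -83.65 -3.36 -0.004
```

Block unmoved and bar up. The image fits leave the gap and squareness uncertain by about 2 mm and 1.5°, so I square it with a gentle, force-watched two-finger nudge on the sample's near end.

```bash
python3 -c "
from h import *
for x,z in((-165,100),(-160,28)):
  print(rel(w(B,[x,2,z])[0],-.088+np.pi))"
```

```text
[-158.0, -238.5, 165.9, -0.5]
[-163.0, -238.4, 237.9, -0.5]
```

Call:
arm_command --pt "0.33 -25 -45 20 0" --pt "0.33 -55 -95 50 0" --pt "0.33 -85 -145 80 0" --pt "0.33 -120 -195 110 -0.5" --pt "0.33 -150 -235 140 -0.5" --pt "0.33 -158 -240 166 -0.5" --pt "0.33 -158 -240 200 -0.5" --pt "0.33 -158 -240 225 -0.5" --pt "0.33 -158 -240 237 -0.5" --pt "0.33 -158 -240 238 -0.5" --pt "0.33 -158 -240 238 -0.5"

```text
clock: 43.18
eef_pos: [537.2, -247.5, 29.0]
eef_rot: [-3.141, 0.001, 3.053]
wrist_force: [0.8, -0.7, 0.4]
finger_gap: 31.0
finger_force: 0.0
```

```bash
python3 -c "
from h import *
stat();print(rel(w(B,[-150,0,27.5])[0],-.088+np.pi))"
```

```text
t 43.17 jig [ -95.9 -474.7   29. ] W [ 537.2 -247.5   29. ] [-3.1410e+00  1.4000e-03  3.0534e+00] F [ 0.8 -0.7  0.4] gap 31.0 0.0 q [-0.49  0.58  1.55  0.    1.01 -1.98]
[-14.4, -0.4, 1.5, -0.0]
```

Call:
arm_command --pt "0.33 -4 0 1 0" --pt "0.33 -8 0 1.2 0" --pt "0.33 -11 0 1.2 0" --pt "0.33 -11 0 1.2 0" --pt "0.33 -11 0 1.2 0"

```text
clock: 43.8
eef_pos: [547.7, -248.2, 26.7]
eef_rot: [-3.142, -0.0, 3.053]
wrist_force: [-0.6, -1.0, -0.1]
finger_gap: 31.0
finger_force: 0.0
```

Call:
arm_command --pt "0.33 -0.7 0 0 0" --pt "0.33 -1.5 0 0 0" --pt "0.33 -1.5 0 0 0"

```text
clock: 44.18
eef_pos: [549.2, -248.4, 26.8]
eef_rot: [-3.142, 0.0, 3.053]
wrist_force: [-0.2, -0.2, 0.1]
finger_gap: 31.1
finger_force: 0.0
```

Call:
arm_command --pt "0.33 -0.5 0 0 0" --pt "0.33 -1 0 0 0" --pt "0.33 -1 0 0 0"

```text
clock: 44.55
eef_pos: [550.2, -248.4, 26.7]
eef_rot: [3.142, -0.0, 3.053]
wrist_force: [-0.8, 0.7, -0.4]
finger_gap: 30.9
finger_force: 0.0
```

Call:
arm_command --pt "0.33 -0.5 0 0 0" --pt "0.33 -1 0 0 0" --pt "0.33 -1 0 0 0"

```text
clock: 44.92
eef_pos: [551.2, -248.5, 26.8]
eef_rot: [-3.142, -0.0, 3.054]
wrist_force: [-0.8, 0.7, 0.8]
finger_gap: 31.1
finger_force: 0.3
```

Call:
arm_command --pt "0.33 -0.4 0 0 0" --pt "0.33 -0.7 0 0 0" --pt "0.33 -0.7 0 0 0"

```text
clock: 45.3
eef_pos: [551.5, -248.5, 26.7]
eef_rot: [3.141, -0.001, 3.054]
wrist_force: [-5.1, 0.9, 3.4]
finger_gap: 31.1
finger_force: 2.7
```

Call:
arm_command --pt "0.33 -0.4 0 0 0" --pt "0.33 -0.7 0 0 0" --pt "0.33 -0.7 0 0 0"

```text
clock: 45.68
eef_pos: [551.8, -248.4, 26.7]
eef_rot: [3.141, -0.002, 3.054]
wrist_force: [-7.9, 2.0, 4.8]
finger_gap: 31.0
finger_force: 4.0
```

Stiff contact straight away, so the sample was already seated against the block. I back off and check.

Call:
arm_command --pt "0.33 3 0 0 0" --pt "0.33 12 0 0 0" --pt "0.33 25 0 -30 0" --pt "0.33 50 40 -80 0" --pt "0.33 80 90 -140 0" --pt "0.33 110 140 -200 0" --pt "0.33 140 190 -235 0" --pt "0.33 155 240 -235 0" --pt "0.33 155 240 -235 0" --pt "0.33 155 240 -235 0"

```text
clock: 46.92
eef_pos: [418.9, 5.4, 262.8]
eef_rot: [3.141, 0.003, 3.056]
wrist_force: [0.5, 0.3, 0.3]
finger_gap: 31.0
finger_force: 0.0
```

```bash
python3 fin.py; python3 bar.py; python3 edgef.py
```

```text
t 46.92 jig [-226.8 -228.   262.8] W [418.9   5.4 262.8] [3.1414e+00 2.9000e-03 3.0561e+00] F [0.5 0.3 0.3] gap 31.0 0.0 q [-0.07 -0.05  1.76  0.    1.42 -1.56]
side block [438.6 305.6  38.1  45.3] [array([ 7.01986e+02, -2.64698e+02, -8.30000e-02]), np.float64(76.353)]
sample [402.8 318.7  61.7  35.4] 0.89 [array([ 6.21480e+02, -2.57299e+02, -7.40000e-02]), np.float64(98.831)]
exp sample [401.8 318.1] [64.7 33.8]
top block [404.7 187.6  33.6  20. ] [array([ 7.01196e+02, -2.61308e+02, -1.00000e-01]), np.float64(54.035)]
sample [403.2 217.8  20.1  44.3] 0.81 [array([ 6.19483e+02, -2.54791e+02, -6.50000e-02]), np.float64(36.247)]
exp sample [402.2 215.3] [24.1 42.3]
bar_handle 0.77 [345.4 177.8  48.4  25.1] leftmost 321 170.0 top 165 325.5
clamp_bar 0.58 [344.8 177.8  50.4  24.3] leftmost 322 170.0 top 166 325.0
block
['top', 'side'] 127 [ 7.01536e+02 -2.62655e+02 -8.50000e-02 -9.10000e-02  3.38000e-01
  4.40000e-02  1.15100e+00] rms 0.25
sample
['top', 'side'] 134 [ 6.19732e+02 -2.57103e+02 -9.30000e-02 -7.18000e-01 -5.67000e-01
  3.11000e-01  4.35000e-01] rms 0.41
sample in block frame -81.98 -1.39 -0.0078
block
['top'] 60 [ 7.00672e+02 -2.62376e+02 -8.20000e-02  4.00000e-03  5.20000e-02] rms 0.16
sample
['top'] 60 [ 6.23519e+02 -2.55389e+02 -6.20000e-02 -1.41000e-01  6.78000e-01] rms 0.38
sample in block frame -77.47 0.67 0.0195
block
['side'] 67 [ 7.02159e+02 -2.62729e+02 -8.60000e-02 -2.33000e-01  1.20200e+00] rms 0.3
sample
['side'] 74 [ 6.18989e+02 -2.57875e+02 -1.07000e-01  5.04000e-01  1.21000e-01] rms 0.45
sample in block frame -83.28 -2.29 -0.0215
```

```bash
python3 -c "
from cell import job
print(job.sign_off())"
```

```text
the job is handed in; nothing more can be done
None
```

The job is handed in at 47 s of the 72 s: the clamp bar is fully up, and the stone sample lies flat on the slab with its short end against the middle of the block's front face. By force the sample was seated against the block, but the camera fits only confirm contact to about 2 mm and squareness to about 1°. The last nudge reached about 8 N on the sample, and the fits show no block movement beyond about 0.2 mm. While opening near the bar the fingers bumped its arms at about 27 N, and the later checks still show the bar at its upper stop.

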